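# Draw the vial board out of the dryer to its loading groove and hold it

### The arm

A 7-joint arm with a two-finger parallel gripper is mounted at the origin on a cart in front of the work surface, level with it; the furniture and walls round the work are solid. World frame = base frame: x ahead of the robot, y to its left, z up, the work surface at z = 0. Lengths are in m, angles in rad, forces in N, time in s.
With the tool pointing down it reaches from about 0.35 to 0.9 m from the base axis. Payload 19.9 kg.
Tool frame: the origin (TCP) lies between the finger pads; the fingertips stand 19 mm ahead of it and the grasp point (between the pads) is the TCP; z points along the fingers, y is the line along which they close (so a half turn about z gives the same grasp; the last joint's range is limited). The gripper opens to 94 mm and grips with 3 to 60 N. Pads are 16 mm wide; open, the fingers measure 119 mm over their backs; the gripper's body (75 mm by 177 mm) begins 78 mm behind the grasp point.
Start: joints at [1.226, 0.417, -0.01, 1.614, 0.005, 1.111, -0.053], TCP at [0.187, -0.596, 0.224] pointing down, gripper open.
Joint ranges: [-2.81, 2.81], [-0.39, 2.02], [-1.27, 1.25], [0.06, 2.57], [-1.19, 4.33], [0.19, 2], [-2.82, 2.82]. Speed limits (rad/s): [1.89, 1.89, 2.39, 2.39, 3.01, 3.01, 3.01].

### API

Orientations are given as a 3x3 rotation matrix whose columns are the frame's x, y, z axes.
In Python, from rig import robot gives the robot as it stands. Calls block until the motion is done:
- robot.move_ptp(position, orientation): joint-space move of the TCP to a pose.
- robot.move_linear(position, velocity=0.15, frame=None, threshold=None): straight line of the TCP; frame=None keeps the orientation; velocity is the mean speed in m/s. With threshold (N) it stops when the force on the tool has changed by that much, and returns True; else False.
- robot.goto_joints(angles): joint-space move.
- robot.gripper_to(opening): finger opening in m; the grip force is fixed at half the most; returns when the fingers have stopped.
- robot.pause(seconds).
- robot.ik(position, orientation): joint angles nearest the present ones, or None.
- robot.get_state(): the state.
- robot.grab_frame(name): name is "side" or "top" or "wrist"; returns the picture (480x640x3 uint8, red, green, blue); there is no depth.
- robot.camera_info(name): a dict with "fx", "fy", "cx", "cy" (pixels), "rvec" (rotation vector, rad) and "tvec" (3), from world to camera coordinates, as OpenCV has them. Camera axes: x right, y down, z forward; pixel columns grow to the right and rows downward; lengths in m; the calibration is good to about 2 mm. A picture is of the moment at which its call begins: read the wrist's pose just before it. camera_info takes no time and is no camera call; for the wrist camera it gives the pose at the moment of the call.
A pose or a line that the arm cannot do raises robot.PlanningError and nothing moves.
- robot.sign_off(): hands the job in; it is judged then, once.
The state is a dict: "time": time; "qpos": joint angles; "joint_vel": joint speeds; "effort": joint torques, N m; "ee_pos": TCP position; "tool_rot": TCP orientation; "force": force on the tool from outside, world axes, zero at the start; "moment": the same for the moment, N m; "opening": finger opening in m; "grasp_force": force on a finger pad.
Only numpy, scipy, OpenCV 4.12 (cv2) and the standard library are available. Lean on these libraries where they do the work, as an engineer would, in place of code of your own. Each camera call takes 0.05 s, during which the arm holds its last target. There are 200 camera calls.

### The job

Swing the dryer's bottom-hinged front door all the way down, then slide the white board out towards you until the groove across its top is in line with the front ends of the dryer's side walls. Past its balance point the board would tip over the shelf edge, so keep it level on the shelf, clear of the door, and finish still holding it with the gripper so that its front rows can be loaded; do not let go. Leave the glassware, vials and film roll round the dryer where they are.

Things in the scene. Friction and masses are not known exactly. Their poses are not given: they have to be found in the camera images.
- dryer: fixed grey open-topped box, 235 mm deep, 148 mm wide; a shelf inside, 136 mm wide, its top 70 mm above the worktop; 6 mm side walls 98 mm high whose front ends are flush with the shelf's front edge. Origin on the worktop below the middle of that edge; +x goes straight in (away from the robot), +y left. Nothing in it holds the board down
- shelf_edge (a point): middle of the shelf's front edge, on the shelf's top, 70 mm above the worktop; axes as the dryer's. The line through it along y is the line of the wall ends
- door (a joint): bottom-hinged front door: 0 upright and shut, 1.5 rad fully down (nearly level, its stop); starts 0 to 0.12. Hinge along the dryer's y, 5 mm in front of the shelf edge, 30 mm above the worktop. A 6 mm plate 148 mm wide, rim 106 mm above the worktop when shut. Stiff friction hinge: 1 to 2 N at the top moves it, it stays where it is left
- door_tab (a point): top middle of the door's tab, 96 mm from the hinge axis: a tongue 60 mm wide, 6 mm thick, standing 20 mm above the rim (top 126 mm above the worktop when shut); turns with the door. Behind it, above the board, at least 38 mm are free before the handle bar: the door can be hooked there, swung down and pressed flat from above
- board: white board lying on the shelf, 200 mm long (x), 130 mm wide, 10 mm thick, 0.36 to 0.6 kg, with four rows of dark round well marks. Origin under its middle, +x to its rear. Starts wholly inside, front edge 4 to 28 mm behind the shelf edge, 3 mm play to each wall. Its centre of mass lies about 6 mm in front of its middle: drawn out to the groove it tips unless held
- groove (a point): middle of the dark groove, 3 mm wide, straight across the board's top, 122 mm behind its front edge and 78 mm from its rear; axes as the board's
- handle (a point): centre of the board's handle: an aluminium bar along the board's y, 60 mm long, 12 mm thick (x), 14 mm high, on two end posts (10 x 8 mm, 26 mm either side of the middle). It lies 40 mm behind the board's front edge, 82 mm in front of the groove, 28 mm above the board's top, 108 mm above the worktop; axes as the board's
- beaker_1: glass beaker 67 mm wide, 106 mm high, standing upright; a bystander; origin at the centre of its underside
- erlenmeyer: stoppered conical flask 68 mm wide, 137 mm high, standing upright; a bystander; origin at the centre of its underside
- parafilm_roll: roll of film 72 mm wide, 24 mm high, lying flat; a bystander; origin at the centre of its underside
- vial_1: capped glass vial 24 mm wide, 58 mm high, standing upright; a bystander; origin at the centre of its underside
- vial_2: capped glass vial 24 mm wide, 58 mm high, standing upright; a bystander; origin at the centre of its underside
- vial_3: capped glass vial 24 mm wide, 58 mm high, standing upright; a bystander; origin at the centre of its underside

How it is judged:
By the outcome, as a careful person would: the job done as asked, in the order asked, and still so for the second after the job is handed in, while the arm keeps its last pose, push and grip.
It also fails if it takes over 54 s, if anything falls off the work surface, if the arm or the gripper's body presses on something with over 40 N, if the wrist force passes 120 N, or if a joint passes its speed limit or range.

## Working session

There is one attempt and no reset: what is moved stays moved. The work goes in short steps, each a Python script; the robot and the scene stay as the last script left them, time stands still between calls to the robot, and variables do not carry over. Pictures are saved under pics/ and viewed, at most 10 in all, crops included, and the job is handed in when it is done.

```bash
mkdir -p pics; python3 - <<'E'
from rig import robot
import cv2
for n in ("top","side"):
    im=robot.grab_frame(n); cv2.imwrite(f"pics/{n}0.png",im[...,::-1])
    print(n,robot.camera_info(n))
print(robot.get_state()["time"])
E
```

```text
top {'fx': 563.8998777447551, 'fy': 563.8998777447551, 'cx': 314.52204556575197, 'cy': 230.80898480507642, 'rvec': array([ 2.17355156, -2.13682267,  0.18321936]), 'tvec': array([-0.03691031,  0.54296942,  1.31994524])}
side {'fx': 612.0199068808136, 'fy': 612.0199068808136, 'cx': 325.83716584816216, 'cy': 241.9411664494072, 'rvec': array([ 0.48416734, -2.4429295 ,  1.51755381]), 'tvec': array([0.48328791, 0.16257572, 1.12018828])}
0.1
```

View pics/top0.png

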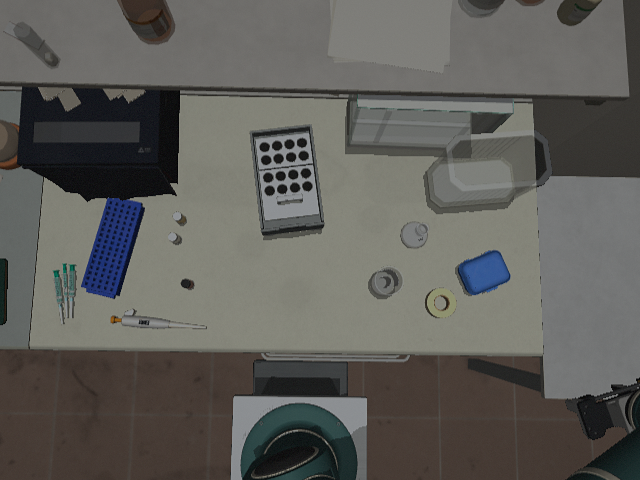

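View pics/side0.png

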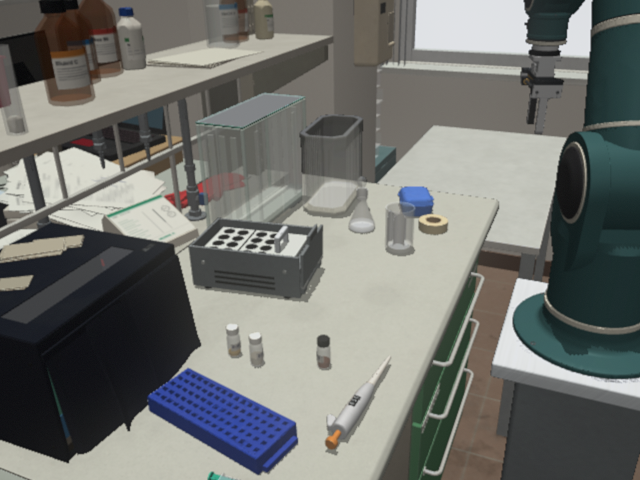

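```bash
cat > h.py <<'E'
import numpy as np, cv2
from rig import robot
def ray(ci,px,z):
    R=cv2.Rodrigues(ci["rvec"])[0]; o=-R.T@ci["tvec"]
    d=R.T@np.array([(px[0]-ci["cx"])/ci["fx"],(px[1]-ci["cy"])/ci["fy"],1])
    return o+d*(z-o[2])/d[2]
def down(yaw):  # tool pointing down, tool y axis at angle yaw in world
    y=np.array([np.cos(yaw),np.sin(yaw),0]); z=np.array([0,0,-1.])
    return np.column_stack([np.cross(y,z),y,z])
E
python3 - <<'E'
from h import *
ci=robot.camera_info("top")
for n,p,z in [("rearL",(251,130),.098),("rearR",(312,125),.098),("frontL",(262,235),.098),("frontR",(323,228),.098),("handle",(290,199),.108)]:
    print(n,ray(ci,p,z).round(4))
s=robot.get_state(); print(s["tool_rot"].round(3))
w=robot.camera_info("wrist"); R=cv2.Rodrigues(w["rvec"])[0]; o=-R.T@w["tvec"]
print("cam in tool",(s["tool_rot"].T@(o-s["ee_pos"])).round(3),(R@s["tool_rot"]).round(3),w["fx"])
E
```

```text
rearL [0.7732 0.1275 0.098 ]
rearR [ 0.7889 -0.0165  0.098 ]
frontL [0.5229 0.0943 0.098 ]
frontR [ 0.5419 -0.0459  0.098 ]
handle [0.6066 0.0315 0.108 ]
[[ 0.954  0.299 -0.   ]
 [ 0.299 -0.954  0.001]
 [-0.    -0.001 -1.   ]]
cam in tool [ 0.08   0.001 -0.159] [[ 0.     1.    -0.   ]
 [-0.96   0.    -0.279]
 [-0.279  0.     0.96 ]] 336.0285270716676
```

```bash
python3 - <<'E'
from h import *
robot.move_ptp([0.60,0.03,0.27],down(0.12-np.pi/2))
ci=robot.camera_info("wrist"); im=robot.grab_frame("wrist"); cv2.imwrite("pics/w0.png",im[...,::-1]); np.savez("w0.npz",**ci)
s=robot.get_state();print(s["time"],s["ee_pos"],s["qpos"].round(2))
E
```

```text
2.8083 [0.60004364 0.02916888 0.26989671] [ 0.37  0.4  -0.62  1.61  0.24  1.22 -1.75]
```

View pics/w0.png

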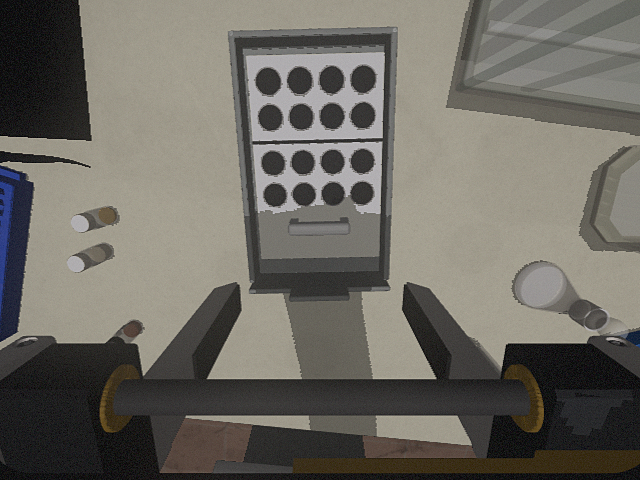

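```bash
python3 - <<'E'
import cv2
im=cv2.imread("pics/w0.png")[205:310,235:405]
im=cv2.convertScaleAbs(im,alpha=1.6)
cv2.imwrite("pics/w0c.png",cv2.resize(im,None,fx=4.6,fy=4.6,interpolation=cv2.INTER_CUBIC))
E
```

```text
(no output)
```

View pics/w0c.png

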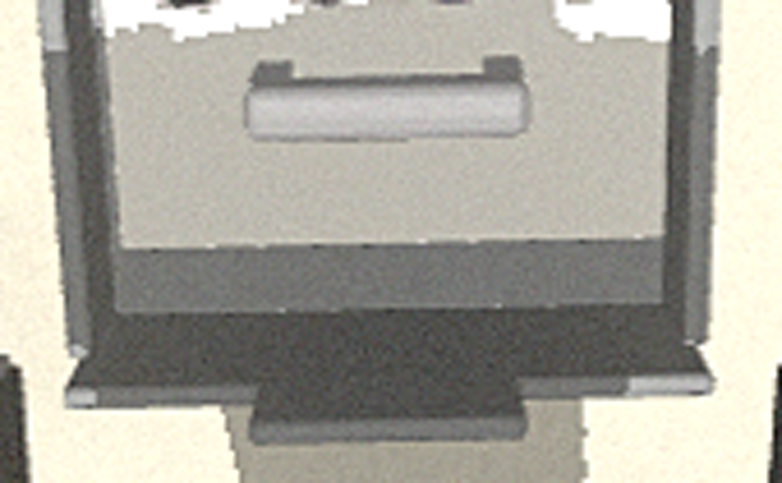

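```bash
python3 - <<'E'
from h import *
ci=dict(np.load("w0.npz"))
c=lambda x,y:(x/4.6+235-.4,y/4.6+205-.4)
P={}
for n,p,z in [("shelfL",c(118,312),.07),("shelfR",c(660,303),.07),("wallL",c(79,352),.098),("wallR",c(696,343),.098),("boardL",c(125,247),.08),("boardR",c(661,238),.08),
 ("bar",c(387,108),.115),("barfrontL",c(250,137),.113),("barfrontR",c(526,132),.113),("tabL",c(253,440),.126),("tabR",c(524,436),.126),("rimL",c(66,402),.106),("rimR",c(711,389),.106),
 ("grooveL",(253,142),.08),("grooveR",(383,141.5),.08),("wallrearL",(230,32),.098),("wallrearR",(397,28),.098)]:
    P[n]=ray(ci,p,z)[:2]; print(n,P[n].round(4))
for a,b in [("shelf",""),("wall",""),("board",""),("barfront",""),("tab",""),("rim",""),("groove",""),("wallrear","")]:
    d=P[a+"L"]-P[a+"R"]; print(a,((P[a+"L"]+P[a+"R"])/2).round(4),"yaw",round(np.arctan2(-d[0],d[1]),4),"w",np.linalg.norm(d).round(4))
d=(P["wallrearL"]+P["wallrearR"]-P["wallL"]-P["wallR"])/2;print("axis yaw",np.arctan2(d[1],d[0]),np.linalg.norm(d))
im=cv2.imread("pics/w0.png",0).astype(int)
for u in (285,318,350): print(im[136:149,u])
E
```

```text
shelfL [0.5405 0.0906]
shelfR [ 0.5587 -0.042 ]
wallL [0.5406 0.0947]
wallR [ 0.5595 -0.0455]
boardL [0.5609 0.0886]
boardR [ 0.5782 -0.0373]
bar [0.6097 0.0315]
barfrontL [0.5996 0.0594]
barfrontR [0.6076 0.0019]
tabL [0.5366 0.0517]
tabR [ 0.5444 -0.0057]
rimL [0.5315 0.0955]
rimR [ 0.5519 -0.0488]
grooveL [0.6807 0.1057]
grooveR [ 0.6965 -0.0221]
wallrearL [0.7689 0.1276]
wallrearR [ 0.7891 -0.0152]
shelf [0.5496 0.0243] yaw 0.1367 w 0.1338
wall [0.55   0.0246] yaw 0.1346 w 0.1415
board [0.5696 0.0257] yaw 0.1367 w 0.127
barfront [0.6036 0.0306] yaw 0.1377 w 0.058
tab [0.5405 0.023 ] yaw 0.1351 w 0.0579
rim [0.5417 0.0233] yaw 0.1408 w 0.1457
groove [0.6886 0.0418] yaw 0.1229 w 0.1287
wallrear [0.779  0.0562] yaw 0.1403 w 0.1442
axis yaw 0.1373293198005937 0.23113177246521105
[176 175 177 187 115  45  46  49 191 178 174 180 177]
[175 179 187 114  49  50  36 117 182 178 176 175 175]
[178 180 191  49  48  41  94 188 177 178 172 176 175]
```

```bash
cat >> h.py <<'E'
YAW=0.137; S=np.array([0.5498,0.0245])
ex=np.array([np.cos(YAW),np.sin(YAW)]); ey=np.array([-ex[1],ex[0]])
def W(x,z,y=0.): return np.append(S+x*ex+y*ey,z)
E
python3 - <<'E'
from h import *
for yaw in (YAW,YAW+np.pi):
    for x in (.06,-.082): 
        q=robot.ik(W(x,.108),down(yaw)); print(None if q is None else np.round(q,2))
robot.gripper_to(0.0)
robot.move_ptp(W(.018,.18),down(YAW-np.pi/2))
print(robot.move_linear(W(.018,.129),velocity=.1,threshold=8))
def corner(th,r=.080):
    return -.005-r*np.sin(th)+.003*np.cos(th), .030+r*np.cos(th)+.003*np.sin(th)
for th in (.15,.4,.65,.9,1.15,1.35,1.48):
    x,z=corner(th); robot.move_linear(W(x+.008,z+.019),velocity=.1)
    s=robot.get_state(); print(th,s["time"],s["force"].round(1),s["ee_pos"].round(4))
p=W(x+.008,z+.019-.02)
print(robot.move_linear(p,velocity=.04,threshold=15)); s=robot.get_state(); print(s["time"],s["force"].round(1),s["ee_pos"].round(4))
cv2.imwrite("pics/s1.png",robot.grab_frame("side")[...,::-1][150:350,150:400])
E
```

```text
[ 0.5   0.67 -0.84  1.73  0.58  1.01 -0.42]
[ 0.65  0.44 -0.88  2.07  0.46  0.83 -0.37]
[-0.5   0.58  0.53  1.76 -0.36  0.9  -2.81]
[-0.7   0.38  0.72  2.11 -0.35  0.77 -2.76]
False
0.15 5.7417 [0.4 0.4 0.2] [0.5443 0.0235 0.1293]
0.4 6.0917 [ 0.5 -0.9 -0.4] [0.525 0.021 0.124]
0.65 6.4417 [0.6 0.1 0.2] [0.5075 0.0186 0.1146]
0.9 6.7917 [-0.1 -0.3  0.6] [0.4927 0.0166 0.1012]
1.15 7.1417 [-0.5 -0.3  0.3] [0.4819 0.0152 0.0846]
1.35 7.45 [ 0.5 -0.3  0. ] [0.4761 0.0144 0.0695]
1.48 7.7 [-0.8  0.6 -0.3] [0.4741 0.0142 0.0593]
True
7.9583 [-7.3 -1.  26. ] [0.4748 0.0142 0.0569]
```

View pics/s1.png

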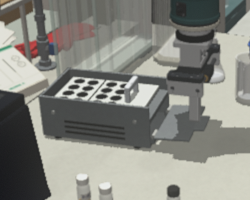

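```bash
python3 - <<'E'
from h import *
p=robot.get_state()["ee_pos"]
robot.move_linear(p+[0,0,.1],velocity=.2)
robot.move_linear(W(-.03,.22),velocity=.2)
robot.gripper_to(.05)
robot.move_ptp(W(.06,.17),down(YAW))
print(robot.move_linear(W(.06,.109),velocity=.08,threshold=6))
robot.gripper_to(0.0)
s=robot.get_state(); print(s["time"],s["force"].round(1),s["moment"].round(2),s["ee_pos"].round(4),s["opening"],s["grasp_force"],s["qpos"].round(2))
cv2.imwrite("pics/w2.png",robot.grab_frame("wrist")[...,::-1])
E
```

```text
False
12.9667 [-0.7 -0.8  1.8] [-0.12  0.01  0.03] [0.6092 0.0327 0.1091] 0.011806110394675603 29.999274909496307 [ 0.49  0.67 -0.83  1.73  0.58  1.01 -0.41]
```

View pics/w2.png

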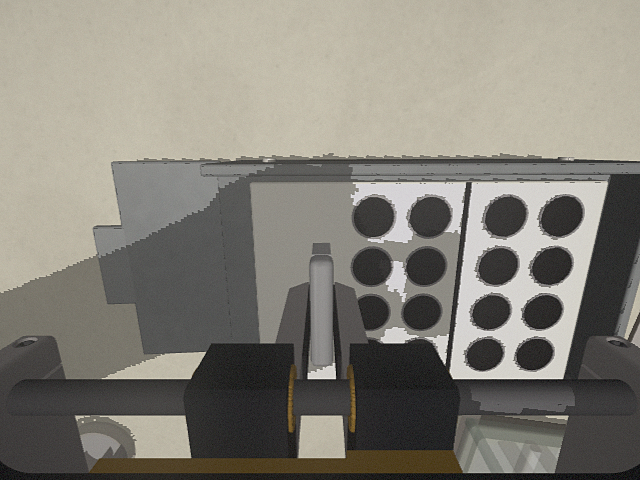

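```bash
python3 - <<'E'
from h import *
ci=robot.camera_info("wrist")
for n,p,z in (("wallend",(202,170),.098),("groove",(469.5,184),.08),("groove2",(450,376),.08),("boardfront",(250,183),.08),("doorrim",(112,163),.038)):
    d=ray(ci,p,z)[:2]-S; print(n,(d@ex).round(4),(d@ey).round(4))
p=robot.get_state()["ee_pos"]
e3=np.append(ex,0)
robot.move_linear(p-.130*e3,velocity=.08)
s=robot.get_state(); print(s["time"],s["force"].round(1),s["moment"].round(2),s["ee_pos"].round(4),s["opening"])
ci=robot.camera_info("wrist");np.savez("w3.npz",**ci)
cv2.imwrite("pics/w3.png",robot.grab_frame("wrist")[...,::-1])
E
```

```text
wallend 0.0004 0.0712
groove 0.1412 0.0628
groove2 0.1437 -0.0613
boardfront 0.0199 0.0632
doorrim -0.0798 0.0725
14.7917 [-2.6 -1.4  0.5] [-0.29  0.32 -0.03] [0.4804 0.015  0.109 ] 0.01219630746958802
```

View pics/w3.png

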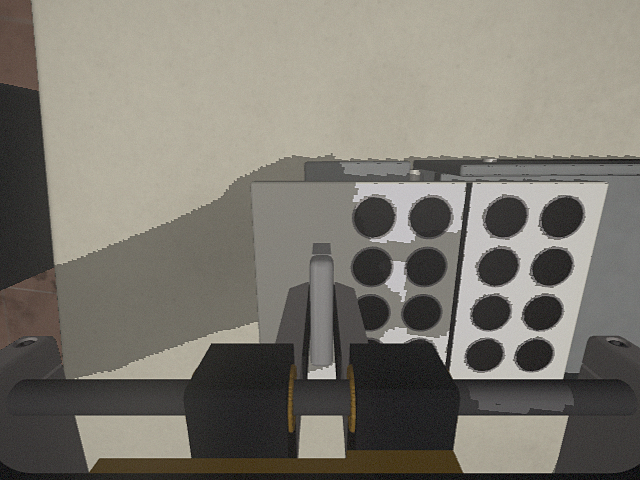

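```bash
python3 - <<'E'
import cv2
im=cv2.imread("pics/w3.png")[150:210,420:500]
cv2.imwrite("pics/w3c.png",cv2.resize(cv2.convertScaleAbs(im,alpha=1.4),None,fx=8,fy=8,interpolation=cv2.INTER_NEAREST))
E
```

```text
(no output)
```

View pics/w3c.png

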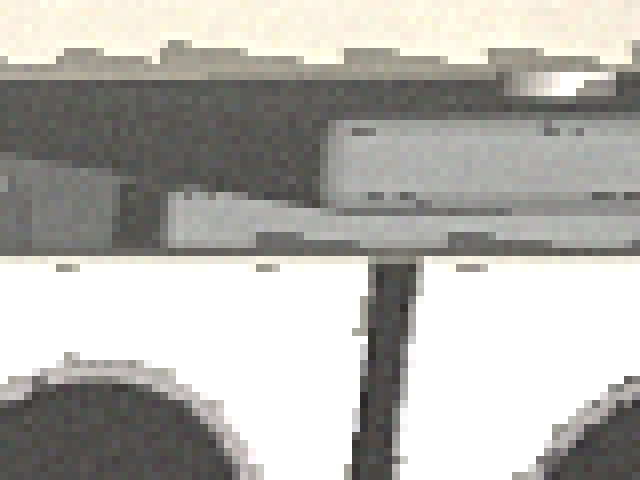

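```bash
python3 - <<'E'
from h import *
ci=dict(np.load("w3.npz"))
for n,p,z in (("wallend top",(460.8,170),.098),("shelf",(440.7,177),.07),("groove",(469,184),.08),("groove2",(449.7,376),.08),("boardfront",(250,183),.08)):
    d=ray(ci,p,z)[:2]-S; print(n,(d@ex).round(4),(d@ey).round(4))
E
```

```text
wallend top -0.0018 0.0713
shelf -0.0017 0.0659
groove 0.0108 0.0628
groove2 0.0134 -0.0612
boardfront -0.1101 0.0633
```

```bash
python3 - <<'E'
from h import *
p=robot.get_state()["ee_pos"]; e3=np.append(ex,0)
robot.move_linear(p-.0127*e3,velocity=.04); robot.pause(.3)
s=robot.get_state(); print(s["time"],s["force"].round(1),s["moment"].round(2),s["ee_pos"].round(4),s["opening"])
np.savez("w4.npz",**robot.camera_info("wrist"))
a=robot.grab_frame("wrist")[...,::-1]; b=robot.grab_frame("top")[...,::-1]; c=robot.grab_frame("side")[...,::-1]
cv2.imwrite("pics/w4.png",a);cv2.imwrite("pics/t4.png",b);cv2.imwrite("pics/s4.png",c)
r=lambda i,f:cv2.resize(cv2.convertScaleAbs(i,alpha=1.3),None,fx=f,fy=f,interpolation=cv2.INTER_NEAREST)
o=np.zeros((600,800,3),np.uint8)
o[:360,:480]=r(a[150:210,420:500],6); o[360:600,:480]=r(c[210:330,150:390],2); o[:480,480:800]=r(b[120:280,220:326],3)[:480,:318].shape and cv2.resize(b[120:280,220:326],(320,480),interpolation=cv2.INTER_NEAREST)
cv2.imwrite("pics/m4.png",o)
E
```

```text
15.6083 [-0.9  0.3 -1.1] [-0.2   0.31  0.01] [0.4679 0.0132 0.1089] 0.011730765819397762
```

View pics/m4.png

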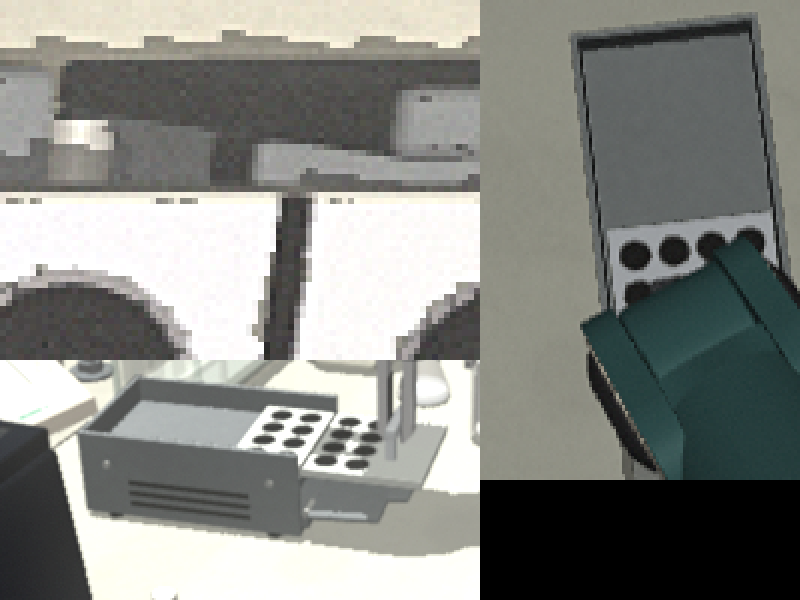

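```bash
python3 - <<'E'
from h import *
ci=dict(np.load("w4.npz"))
for n,p,z in (("wall",(485.7,170),.098),("shelf",(461.8,177),.07),("groove",(468.8,184),.08),("groove2",(449.5,376),.08),("rear edge",(608,184),.08),("front",(250,183),.08)):
    d=ray(ci,p,z)[:2]-S; print(n,(d@ex).round(4),(d@ey).round(4))
# rear edge in top view: board rear left / right corners
ci=robot.camera_info("top")
for n,p,z in (("rearL",(220+127/3.02,120+229/3),.08),("rearR",(220+289/3.02,120+211/3),.08)):
    d=ray(ci,p,z)[:2]-S; print(n,(d@ex).round(4),(d@ey).round(4))
E
```

```text
wall -0.0022 0.0712
shelf -0.0022 0.0658
groove -0.0019 0.0628
groove2 0.0006 -0.0612
rear edge 0.0748 0.0628
front -0.1227 0.0633
rearL 0.0771 0.0637
rearR 0.0767 -0.0637
```

```bash
python3 -c "
from rig import robot
print(robot.sign_off())"
```

```text
the job is handed in; nothing more can be done
None
```

The door is fully down, pressed onto its stop. The board is drawn out level with its groove in line with the wall ends (within about 1 mm by the camera), the gripper still holds the handle, and I handed the job in at about 16 s.

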